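# Refit the oversize access panel of the sloped air-filter unit

## Robot

A 6-joint arm with a two-finger parallel gripper is mounted at the origin on a cart in front of the work surface, level with it; the furniture and walls round the work are solid. World frame = base frame: x ahead of the robot, y to its left, z up, the work surface at z = 0. Lengths are in m, angles in rad, forces in N, time in s.
With the tool pointing down it reaches from about 0.35 to 0.975 m from the base axis. Payload 4.9 kg.
Tool frame: the origin (TCP) lies at the very end of the fingers, on their centre line; the grasp point (between the pads) lies 19 mm behind it; z points along the fingers, y is the line along which they close (so a half turn about z gives the same grasp; the last joint's range is limited). The gripper opens to 85 mm and grips with 20 to 120 N. Pads are 22 mm wide; open, the fingers measure 114 mm over their backs; the gripper's body (76 mm by 85 mm) begins 54 mm behind the grasp point. The pads swing forward as they close: fully open they stand 13 mm farther back than shut.
Start: joints at [-1.302, 0.053, 1.613, -0, 1.476, -0.119], TCP at [0.236, -0.579, 0.231] pointing down, gripper open.
Joint ranges: [-3.01, 3.01], [-1.01, 2.22], [0.06, 2.58], [-1.02, 4.17], [0.09, 2.62], [-3.14, 3.14]. Speed limits (rad/s): [2.57, 2.57, 3.14, 3.14, 3.14, 3.14].

## Interface

Orientations are given as a rotation vector (axis times angle).
In Python, from station import ctrl, imaging gives the robot as it stands.
- The arm moves only by the tool play_rows, never from a script. Its argument "series" is a list of rows, each a list of 3 entries, a list of its own where there are three numbers: the opening, from 0 (shut) to 1 (fully open), then the shift along the tool's x, y, z each as a share of 0.05 m, from -1 to 1, then the turn, a rotation vector about the tool's x, y, z each as a share of 8 degrees, from -1 to 1. In form: [[grip, [dx, dy, dz], [ax, ay, az]], ...]. A call has 1 to 8 rows; each row shifts and turns the commanded pose from where the row before left it, along the tool's axes as they then stand; what a row does not reach is not made up. A row lasts 1/8 s, in which the tool goes at most 62.5 mm and 10.7 degrees, less where a joint would pass 70% of its speed; a pose out of reach is approached as far as the arm can. A call with a number of a shift or a turn outside -1 to 1 is refused whole. A call with a gripper value outside its range is refused whole. The fingers move at their own pace and stop on an object; "force" is the grip in N (left out, the last holds). Time passes only in rows, so rows that do not move let the fingers close. It gives the time, the measured TCP pose, the force, the opening and the grip force at its end, in the units of the state.
- ctrl.get_obs(): the state, without advancing time (a new reading comes with each control period).
- imaging.get_image(name): name is "side" or "top"; returns a dict with "color" (420x560x3 uint8, blue, green, red), "fx", "fy", "cx", "cy" (pixels), "extrinsics" (4x4, takes a point from world to camera coordinates). Camera axes: x right, y down, z forward; pixel columns grow to the right and rows downward; lengths in m; the calibration is good to about 2 mm. A picture is of the moment at which its call begins. There is no depth.
- ctrl.finish_job(): hands the job in; it is judged then, once.
The state is a dict: "t": time; "q": joint angles; "dq": joint speeds; "effort": joint torques, N m; "tool_pos": TCP position; "tool_rot": TCP orientation; "contact_force": force on the tool from outside, world axes, zero at the start; "wrist_torque": the same for the moment, N m; "opening": finger opening in m; "grip_force": force on a finger pad.
Only numpy, scipy, OpenCV 4.12 (cv2) and the standard library are available. Lean on these libraries where they do the work, as an engineer would, in place of code of your own. Each camera call takes 0.05 s, during which the arm holds its last target. There are 200 camera calls.

## Task

Put the orange access panel back into the sloped air-filter unit. It is longer than the frame opening, so tip it and feed one short edge deep under the wide upper lip, bring the other edge down through the opening, lay the panel flat on the ledges with its grip facing out, and slide it down the slope until it is fully home under the lower lip; then let go. Do not knock over or push about the spray can, the small jar and the pump bottle.

Things in the scene. Friction and masses are not known exactly. Their poses are not given: they have to be found in the camera images.
- panel_grip (a point): Loose orange plate 170 (x) x 130 (y) x 6 mm, 0.25 kg, lying grip up on the bench. Black upright grip block, 28 (x) x 40 (y) mm, in its middle, up to 63 mm above the underside; collar 40 x 52 mm at its root, up to 11 mm. This point: on the block's axis, 46 mm above the underside. x along the 170 mm length, z out through the grip. The same when turned half round about z.
- bay: Recess in the fixed blue-grey filter unit's sloping top. Origin: its centre, in the plane of the ledges' tops, 92 mm above the bench. x up the slope (30 degrees, rising away from the unit's low front), y to the left, z outward. Inside 194 mm in x (end walls at +-97 mm), 140 mm in y (side walls at +-70 mm; rims end at z = 27 mm). White ledges all round, tops at z = 0, at the sides 14 mm wide.
- upper_lip (a point): Middle of the free edge of the wide blue lip at the bay's upper end, on its underside: 65, 0, 22 mm in the bay's axes. The lip is 5 mm thick and covers the bay from x = 65 to 97 mm, z = 22 to 27 mm, over the full width. The unit's top corner behind it is 170 mm above the bench, the highest part of the unit.
- lower_lip (a point): Middle of the free edge of the narrow blue lip at the bay's lower end, on its underside: -85, 0, 22 mm in the bay's axes. 5 mm thick, it covers x = -97 to -85 mm; the opening between the lips is 150 mm long. The panel is home flat on the ledges with its lower edge against the lower end wall, its centre at x = -12 mm, y = 0: both short edges are then under the lips.
- spray_mid (a point): Spray can, dark and white, loose, 65 mm diameter, 200 mm tall; this point is half-way up. To be left alone.
- jar_mid (a point): Small round jar with a black lid, loose, 45 mm diameter, 43 mm tall; this point is half-way up. To be left alone.
- pump_mid (a point): Pump bottle with turquoise contents, loose, 74 x 62 mm, 197 mm tall; this point is half-way up. To be left alone.

How it is judged:
On the way:
1. the panel is picked up clear of the bench (height (world z) of panel_grip above 0.1 m), for 0.2 s.
At the end, for the whole second after the job is handed in: The panel lies at rest on the bay's ledges, flat to 0.04 rad and 3 mm, grip outward, within 6 mm of fully home against the lower end wall, so that both its short edges are under the lips (x of panel_grip in the frame of bay between -0.018 and -0.006 m and y of panel_grip in the frame of bay between -0.01 and 0.01 m and z of panel_grip in the frame of bay between 0.043 and 0.049 m and angle between the z axis of panel_grip and the z axis of bay, either way round below 0.04 rad and linear speed of panel below 0.01 m/s); the robot touches nothing.
It fails at once if the spray can, the jar or the pump bottle is knocked over or pushed more than 40 mm (distance of any of spray_mid, jar_mid, pump_mid from where it was at the start of the episode above 0.04 m or angle between any of spray_mid, jar_mid, pump_mid's own z axis and vertical above 0.5 rad).
It also fails if it takes over 58 s, if anything falls off the work surface, if the arm or the gripper's body presses on something with over 40 N, if the wrist force passes 120 N, or if a joint passes its speed limit or range.

## Working session

There is one attempt and no reset: what is moved stays moved. The work goes in short steps, Python scripts to look and compute and a tool call to move; the robot and the scene stay as the last step left them, time stands still between calls to the robot, and variables do not carry over. Pictures are saved under pics/ and viewed, at most 10 in all, crops included, and the job is handed in when it is done.

Besides the shell and the picture viewer there is one more tool, called as name(argument=value, ...) on one line, values as JSON. play_rows: Moves the arm, as the interface text tells. Shift numbers are shares of 0.05 m and turn numbers shares of 8 degrees, none past 1 either way. Its arguments: {"type":"object","properties":{"series":{"type":"array"},"force":{"type":"number"}},"required":["series"]}

```bash
mkdir -p pics; cat > h.py <<'E'
import numpy as np, cv2, pickle
from scipy.spatial.transform import Rotation as R
def ray(im,u,v):
    E=np.array(im["extrinsics"]);d=np.array([(u-im["cx"])/im["fx"],(v-im["cy"])/im["fy"],1])
    return -E[:3,:3].T@E[:3,3],E[:3,:3].T@d
def plane(im,u,v,z):
    o,d=ray(im,u,v);return o+d*(z-o[2])/d[2]
def proj(im,p):
    E=np.array(im["extrinsics"]);c=E[:3,:3]@np.asarray(p)+E[:3,3];return np.array([im["fx"]*c[0]/c[2]+im["cx"],im["fy"]*c[1]/c[2]+im["cy"]])
E
python3 - <<'E'
from h import *
from station import ctrl, imaging
d={n:imaging.get_image(n) for n in("side","top")}
pickle.dump(d,open("i0.pkl","wb"))
for n in d: cv2.imwrite(f"pics/{n}0.png",d[n]["color"]); print(n,d[n]["fx"],np.round(d[n]["extrinsics"],3).tolist())
print(ctrl.get_obs())
E
```

```text
side 526.5381207876443 [[-0.907, -0.421, 0.016, 0.473], [-0.293, 0.605, -0.74, 0.29], [0.302, -0.676, -0.672, 1.405], [0.0, 0.0, 0.0, 1.0]]
top 484.62203041475146 [[0.011, -1.0, -0.019, -0.031], [-0.986, -0.008, -0.168, 0.571], [0.167, 0.021, -0.986, 1.47], [0.0, 0.0, 0.0, 1.0]]
{'t': 0.1, 'q': array([-1.30200426e+00,  5.32656824e-02,  1.61414797e+00, -2.50135151e-05,
        1.47600244e+00, -1.18977446e-01]), 'dq': array([-0.00036445, -0.00188742, -0.00389471, -0.00276777,  0.00065851,
       -0.00074814]), 'effort': array([-5.50532077e-04, -3.94900274e+01, -3.71363854e+01, -1.78148089e-04,
        3.90494184e-03, -5.31832370e-06]), 'tool_pos': array([ 0.23618471, -0.57804922,  0.23020677]), 'tool_rot': array([-3.08094596e+00, -6.04951605e-01,  2.53207774e-04]), 'contact_force': array([ 0.37273915,  0.81104959, -0.08699722]), 'wrist_torque': array([-0.06266977, -0.03147325,  0.00569387]), 'grip_force': 0.0, 'opening': 0.08538740934551445}
```

View pics/top0.png

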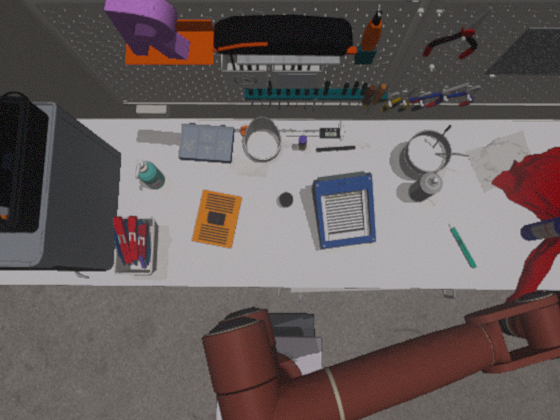

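View pics/side0.png

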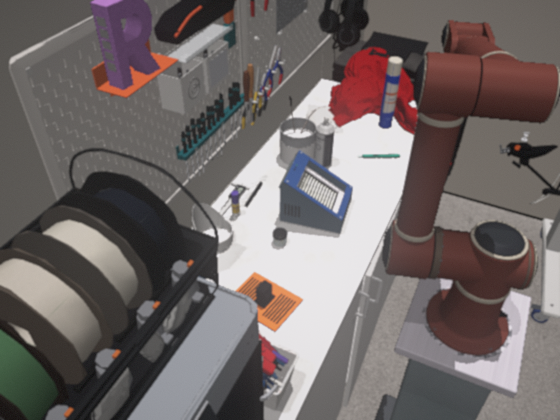

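The top view shows the panel at (217,219), jar (286,199), unit (344,210) with its high end up, spray can (425,187) and pump (148,172). The side view shows the panel at (268,300) and the unit at (315,190).

```bash
python3 - <<'E'
from h import *
d=pickle.load(open("i0.pkl","rb"))
t=d["top"]["color"];s=d["side"]["color"]
a=cv2.resize(t[165:255,305:385],None,fx=5,fy=5,interpolation=cv2.INTER_CUBIC)
b=cv2.resize(s[145:235,275:355],None,fx=5,fy=5,interpolation=cv2.INTER_CUBIC)
cv2.imwrite("pics/c0.png",np.hstack([a,b]))
im=d["top"]; hsv=cv2.cvtColor(t,cv2.COLOR_BGR2HSV)
m=cv2.inRange(hsv,(5,150,120),(22,255,255));m[:180]=0;m[260:]=0;m[:,:185]=0;m[:,255:]=0
c=np.vstack(cv2.findContours(m,0,2)[0]);r=cv2.minAreaRect(c);bx=cv2.boxPoints(r)
P=np.array([plane(im,u,v,.006) for u,v in bx]);print("panel",r,P.round(4).tolist(),P.mean(0),[np.linalg.norm(P[i]-P[i-1]) for i in range(4)])
for i in range(4):
  e=P[i]-P[i-1]; print(np.degrees(np.arctan2(e[1],e[0])))
# grip top: dark blob
g=cv2.inRange(hsv,(0,0,0),(179,255,60))[205:232,203:232]
cs=max(cv2.findContours(g,0,2)[0],key=cv2.contourArea);rr=cv2.minAreaRect(cs);print("grip",rr,plane(im,rr[0][0]+203,rr[0][1]+205,.05))
for n,(u,v,z) in dict(jar=(286,199,.043),spray=(430,180,.2),pump=(148,172,.1)).items(): print(n,plane(im,u,v,z).round(3))
print("cams",[ray(d[n],0,0)[0].round(3) for n in d])
E
```

```text
panel ((216.53662109375, 218.42428588867188), (39.32238006591797, 51.84517288208008), 11.768288612365723) [[0.4444, 0.25, 0.006], [0.6092, 0.2224, 0.006], [0.5838, 0.0968, 0.006], [0.4202, 0.1265, 0.006]] [0.51437684 0.173915   0.006     ] [np.float64(0.12590268893523324), np.float64(0.16702745490593288), np.float64(0.1281175483763076), np.float64(0.16625208362314528)]
78.89151914868009
-9.51095216571273
-101.43423730329648
169.73372312237453
grip ((12.826923370361328, 12.865384101867676), (14.904828071594238, 9.60969066619873), 11.309932708740234) [0.50974489 0.16955919 0.05      ]
jar [ 0.572 -0.048  0.043]
spray [ 0.603 -0.454  0.2  ]
pump [0.643 0.375 0.1  ]
cams [array([0.09 , 0.973, 1.152]), array([ 0.317, -0.057,  1.544])]
```

View pics/c0.png

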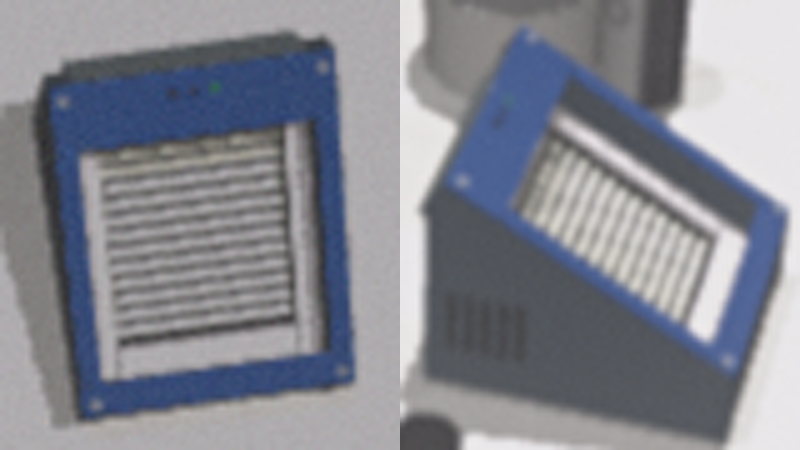

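The crop shows the opening's inner corners. In the top half they are about (80,153), (313,122), (330,351) and (100,381). In the side half they are about (515,213), (567,76), (752,236) and (690,343).

```bash
python3 - <<'E'
from h import *
d=pickle.load(open("i0.pkl","rb"))
C=np.array([[65,70],[65,-70],[-85,-70],[-85,70]])/1000
z=[.1479,.1479,.0729,.0729]
for n,off,pts in(("top",(305,165),[(80,153),(313,122),(330,351),(100,381)]),("side",(275,145),[(115,213),(167,76),(352,236),(290,343)])):
  P=np.array([plane(d[n],off[0]+(u+.5)/5-.5,off[1]+(v+.5)/5-.5,zz) for (u,v),zz in zip(pts,z)])
  print(n,P.round(4).tolist())
  # 2D horizontal: local point = (x cos30 - 27 sin30, y)
  L=np.c_[C[:,0]*np.cos(np.pi/6)-.027*.5,C[:,1]]
  a=P[:,0]+1j*P[:,1];b=L[:,0]+1j*L[:,1]
  k=np.vdot(b-b.mean(),a-a.mean());yaw=np.angle(k);o=a.mean()-b.mean()*np.exp(1j*yaw)
  print("yaw",np.degrees(yaw),"orig",o,"scale",abs(k)/np.vdot(b-b.mean(),b-b.mean()).real,"res",np.abs(a-o-b*np.exp(1j*yaw)))
# side view of grip
im=d["side"];hsv=cv2.cvtColor(im["color"],cv2.COLOR_BGR2HSV)
m=cv2.inRange(hsv,(3,120,100),(22,255,255));m[:265]=0;m[335:]=0;m[:,:235]=0;m[:,305:]=0
r=cv2.minAreaRect(np.vstack(cv2.findContours(m,0,2)[0]));
ap=cv2.approxPolyDP(cv2.convexHull(np.vstack(cv2.findContours(m,0,2)[0])),5,True)[:,0]
print("side panel",[plane(im,u,v,.006)[:2].round(4).tolist() for u,v in ap])
E
```

```text
top [[0.5665, -0.1499, 0.1479], [0.5859, -0.286, 0.1479], [0.4592, -0.3058, 0.0729], [0.4397, -0.1666, 0.0729]]
yaw 8.11180398257538 orig (0.5347309819635377-0.22393038257169792j) scale 0.989553444697668 res [0.00155601 0.00163905 0.00083138 0.00110659]
side [[0.5619, -0.1458, 0.1479], [0.588, -0.285, 0.1479], [0.4518, -0.2747, 0.0729], [0.4506, -0.163, 0.0729]]
yaw 3.997799284927815 orig (0.5351566739138682-0.21558343810496988j) scale 0.9244181886176988 res [0.01152009 0.00586722 0.01688448 0.01326064]
side panel [[0.5834, 0.1021], [0.424, 0.1296], [0.4439, 0.2511], [0.4981, 0.2422], [0.597, 0.1776]]
```

play_rows(series=[[1,[0,0,0],[0,0,-0.9]],[1,[0,0,0],[0,0,-0.9]],[1,[0,0,0],[0,0,-0.9]],[1,[0,0,0],[0,0,-0.9]],[1,[0,0,0],[0,0,-0.9]],[1,[0,0,0],[0,0,-0.9]],[1,[0,0,0],[0,0,-0.9]],[1,[0,0,0],[0,0,-0.9]]])

```text
t: 1.1
tool_pos: [0.2362, -0.5782, 0.2305]
tool_rot: [-2.405, -2.02, -0.001]
contact_force: [0.3, 0.4, -0.5]
opening: 0.0854
grip_force: 0.0
```

play_rows(series=[[1,[0.9,0.18,0],[0,0,0]],[1,[0.9,0.18,0],[0,0,0]],[1,[0.9,0.18,0],[0,0,0]],[1,[0.9,0.18,0],[0,0,0]],[1,[0.9,0.18,0],[0,0,0]],[1,[0.9,0.18,0],[0,0,0]],[1,[0.9,0.18,0],[0,0,0]],[1,[0.9,0.18,0],[0,0,0]]])

```text
t: 2.1
tool_pos: [0.3709, -0.2354, 0.2308]
tool_rot: [-2.41, -2.015, -0.0]
contact_force: [1.2, -0.4, -0.3]
opening: 0.0856
grip_force: 0.0
```

play_rows(series=[[1,[0.9,0.18,0],[0,0,0]],[1,[0.9,0.18,0],[0,0,0]],[1,[0.9,0.18,0],[0,0,0]],[1,[0.9,0.18,0],[0,0,0]],[1,[0.9,0.18,0],[0,0,0]],[1,[0.9,0.18,0],[0,0,0]],[1,[0.9,0.18,0],[0,0,0]],[1,[0,0,0],[0,0,0]]])

```text
t: 3.1
tool_pos: [0.4885, 0.0642, 0.2306]
tool_rot: [-2.405, -2.02, 0.001]
contact_force: [-0.3, -1.0, 0.2]
opening: 0.0858
grip_force: 0.0
```

```bash
cat >> h.py <<'E'
def go(obs,p,Rt,n=1):
    "shift (units of 0.05, tool axes) and turn (units of 8deg) still to go"
    R0=R.from_rotvec(obs["tool_rot"]);d=R0.inv().apply(np.asarray(p)-obs["tool_pos"])/.05
    w=(R0.inv()*Rt).as_rotvec(degrees=True)/8
    print("pos",obs["tool_pos"].round(4),"t",round(obs["t"],2),"shift",d.round(3),"turn",w.round(3),"/n",(d/n).round(3),(w/n).round(3),"F",np.round(obs["contact_force"],1),"q",obs["q"].round(2),"open",round(obs["opening"],4))
def toolR(z,y):
    z=np.array(z)/np.linalg.norm(z);y=np.array(y,float);y-=z*(y@z);y/=np.linalg.norm(y);return R.from_matrix(np.c_[np.cross(y,z),y,z])
E
python3 - <<'E'
from h import *
from station import ctrl
a=np.radians(-10);go(ctrl.get_obs(),[.513,.174,.026],toolR([0,0,-1],[np.cos(a),np.sin(a),0]))
E
```

```text
pos [0.4885 0.0642 0.2306] t 3.1 shift [2.247 0.109 4.093] turn [-0.01  -0.001  0.008] /n [2.247 0.109 4.093] [-0.01  -0.001  0.008] F [-0.3 -1.   0.2] q [-0.02 -0.27  1.91  0.    1.5   0.15] open 0.0858
```

play_rows(series=[[1,[0.75,0.04,0],[0,0,0]],[1,[0.75,0.04,0],[0,0,0]],[1,[0.75,0.03,0],[0,0,0]],[1,[0,0,0.9],[0,0,0]],[1,[0,0,0.9],[0,0,0]],[1,[0,0,0.2],[0,0,0]],[1,[0,0,0],[0,0,0]]])

```text
t: 3.98
tool_pos: [0.5138, 0.171, 0.1314]
tool_rot: [-2.41, -2.014, 0.001]
contact_force: [0.2, -0.2, -0.2]
opening: 0.0858
grip_force: 0.0
```

```bash
python3 - <<'E'
from h import *
from station import ctrl,imaging
a=np.radians(-10);go(ctrl.get_obs(),[.513,.174,.026],toolR([0,0,-1],[np.cos(a),np.sin(a),0]))
im=imaging.get_image("side");im2=imaging.get_image("top")
cv2.imwrite("pics/p1.png",np.hstack([cv2.resize(im["color"][210:340,210:340],(400,400)),cv2.resize(im2["color"][150:280,150:280],(400,400))]))
E
```

```text
pos [0.5138 0.171  0.1314] t 3.98 shift [ 0.057 -0.024  2.107] turn [-0.005  0.003 -0.029] /n [ 0.057 -0.024  2.107] [-0.005  0.003 -0.029] F [ 0.2 -0.2 -0.2] q [ 0.18 -0.06  1.9  -0.    1.31  0.36] open 0.0858
```

View pics/p1.png

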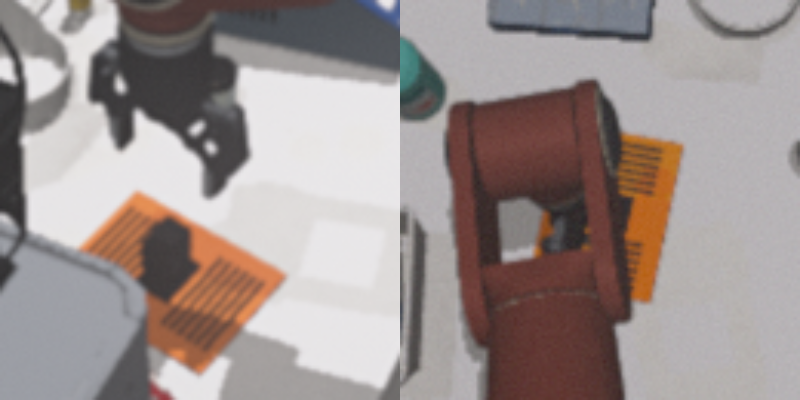

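The gripper stands above the panel: fingers at about (120,130) and (225,170), block at (168,255) in the side crop, lined up along the panel's length. Next I descend and grip.

play_rows(series=[[1,[0.06,-0.02,0.7],[0,0,0]],[1,[0,0,0.7],[0,0,0]],[1,[0,0,0.5],[0,0,0]],[1,[0,0,0.2],[0,0,0]],[1,[0,0,0],[0,0,0]]])

```text
t: 4.7
tool_pos: [0.5142, 0.1749, 0.0273]
tool_rot: [2.409, 2.015, 0.002]
contact_force: [-0.1, 0.8, -0.0]
opening: 0.0856
grip_force: 0.0
```

play_rows(force=70, series=[[0,[0,0,0],[0,0,0]],[0,[0,0,0],[0,0,0]],[0,[0,0,0],[0,0,0]],[0,[0,0,0],[0,0,0]],[0,[0,0,0],[0,0,0]],[0,[0,0,0],[0,0,0]],[0,[0,0,0],[0,0,0]]])

```text
t: 5.58
tool_pos: [0.5141, 0.175, 0.0272]
tool_rot: [2.409, 2.015, 0.002]
contact_force: [-0.0, -0.8, 5.7]
opening: 0.0271
grip_force: 70.5
```

play_rows(series=[[0,[0,0,-0.4],[0,0,0]],[0,[0,0,-0.9],[0,0,0]],[0,[0,0,-0.9],[0,0,0]],[0,[0,0,-0.9],[0,0,0]],[0,[0,0,-0.9],[0,0,0]],[0,[0,0,-0.9],[0,0,0]],[0,[0,0,0],[0,0,0]],[0,[0,0,0],[0,0,0]]])

```text
t: 6.58
tool_pos: [0.5123, 0.1746, 0.2688]
tool_rot: [-2.408, -2.014, 0.005]
contact_force: [0.1, -0.1, -2.6]
opening: 0.0275
grip_force: 69.8
```

```bash
cat >> h.py <<'E'
B0=np.array([.535,-.223,.092]);YAW=np.radians(8.1)
BR=R.from_euler("zy",[YAW,-np.pi/6])   # bay axes: x up slope
H=.027; G=np.zeros(2) # H tcp above underside; G panel (x,y) centre minus tcp
def wp(xu,zu,th,y=0):
    "panel with upper underside corner at (xu,zu) in bay, tipped th deg (upper edge deep) -> tcp pose"
    t=np.radians(th);ex=np.array([np.cos(t),0,-np.sin(t)]);n=np.array([np.sin(t),0,np.cos(t)])
    c=np.array([xu,y,zu])-.085*ex+H*n-np.array([0,G[1],0])
    return B0+BR.apply(c),toolR(BR.apply(-n),BR.apply(ex))
def bayc(obs):
    Rr=R.from_rotvec(obs["tool_rot"]);c=BR.inv().apply(obs["tool_pos"]+Rr.apply([0,0,H])-B0)
    m=(BR.inv()*Rr).as_matrix();print("panel centre in bay",c.round(4),"tip",np.degrees(np.arctan2(-m[2,1],m[0,1])).round(2),"yaw",np.degrees(m[1,1]).round(2),"roll",np.degrees(m[2,0]).round(2))
E
python3 - <<'E'
from h import *
from station import ctrl,imaging
o=ctrl.get_obs();bayc(o)
go(o,*wp(.055,.100,15),1);go(o,*wp(.055,.008,15));go(o,*wp(.093,0,0))
d={n:imaging.get_image(n) for n in("side","top")};pickle.dump(d,open("i1.pkl","wb"))
cv2.imwrite("pics/p2.png",np.hstack([cv2.resize(d["side"]["color"][150:330,200:380],(400,400)),cv2.resize(d["top"]["color"][130:290,130:290],(400,400))]))
E
```

```text
panel centre in bay [0.1107 0.3859 0.1411] tip 31.21 yaw -16.89 roll -5.13
pos [0.5123 0.1746 0.2688] t 6.58 shift [-8.124  0.069  1.181] turn [-1.931 -0.216 -2.202] /n [-8.124  0.069  1.181] [-1.931 -0.216 -2.202] F [ 0.1 -0.1 -2.6] q [ 0.19 -0.17  1.76  0.    1.55  0.37] open 0.0275
pos [0.5123 0.1746 0.2688] t 6.58 shift [-7.959  0.98   2.771] turn [-1.931 -0.216 -2.202] /n [-7.959  0.98   2.771] [-1.931 -0.216 -2.202] F [ 0.1 -0.1 -2.6] q [ 0.19 -0.17  1.76  0.    1.55  0.37] open 0.0275
pos [0.5123 0.1746 0.2688] t 6.58 shift [-7.745  1.727  2.994] turn [-3.791  0.074 -2.231] /n [-7.745  1.727  2.994] [-3.791  0.074 -2.231] F [ 0.1 -0.1 -2.6] q [ 0.19 -0.17  1.76  0.    1.55  0.37] open 0.0275
```

View pics/p2.png

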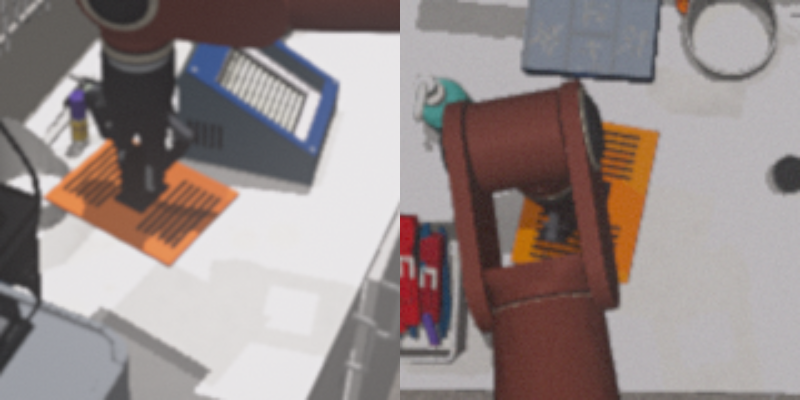

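The panel is held level. The side crop shows its corners at (47,197), (238,190) and (170,265); the top crop shows (258,130) and (229,283).

```bash
python3 - <<'E'
from h import *
d=pickle.load(open("i1.pkl","rb"));z=.2458
o=np.array([.5123,.1746]);a=np.radians(-10);ex=np.array([np.cos(a),np.sin(a)]);ey=np.array([-ex[1],ex[0]])
for n,k,off,pts in(("side",180/400,(200,150),[(47,197),(238,190),(170,265)]),("top",.4,(130,130),[(258,130),(229,283)])):
  for u,v in pts:
    p=plane(d[n],off[0]+(u+.5)*k-.5,off[1]+(v+.5)*k-.5,z)[:2];print(n,p.round(4),"local",((p-o)@ex).round(4),((p-o)@ey).round(4))
E
```

```text
side [0.6034 0.2213] local 0.0816 0.0618
side [0.4205 0.121 ] local -0.0811 -0.0687
side [0.4401 0.2517] local -0.0845 0.0634
top [0.5847 0.0962] local 0.0849 -0.0646
top [0.417  0.1229] local -0.0849 -0.0675
```

play_rows(series=[[0,[0,0,0],[-0.64,-0.07,-0.73]],[0,[0,0,0],[-0.64,-0.07,-0.73]],[0,[0,0,0],[-0.64,-0.07,-0.73]],[0,[0,0,0],[0,0,0]]])

```text
t: 7.18
tool_pos: [0.5113, 0.1748, 0.2684]
tool_rot: [1.923, 2.19, 0.213]
contact_force: [0.1, 0.2, -2.7]
opening: 0.0273
grip_force: 70.0
```

```bash
sed -i 's/G=np.zeros(2)/G=np.array([0,-.0015])/' h.py; python3 - <<'E'
from h import *
from station import ctrl
o=ctrl.get_obs();bayc(o);print(wp(.055,.1,15)[0]);go(o,*wp(.055,.100,15),10)
E
```

```text
panel centre in bay [0.116  0.3843 0.1385] tip 15.16 yaw -0.12 roll 0.03
[ 0.44353035 -0.22434927  0.21017758]
pos [0.5113 0.1748 0.2684] t 7.17 shift [-7.662 -2.662  1.06 ] turn [-0.02  -0.008 -0.015] /n [-0.766 -0.266  0.106] [-0.002 -0.001 -0.002] F [ 0.1  0.2 -2.7] q [ 0.24 -0.33  1.91 -0.1   1.31  0.13] open 0.0273
```

play_rows(series=[[0,[-0.77,-0.27,0],[0,0,0]],[0,[-0.77,-0.27,0],[0,0,0]],[0,[-0.77,-0.27,0],[0,0,0]],[0,[-0.77,-0.27,0],[0,0,0]],[0,[-0.77,-0.27,0],[0,0,0]],[0,[-0.77,-0.27,0.2],[0,0,0]],[0,[-0.77,-0.27,0.2],[0,0,0]],[0,[-0.77,-0.27,0.2],[0,0,0]]])

```text
t: 8.18
tool_pos: [0.4543, -0.1472, 0.2347]
tool_rot: [1.924, 2.187, 0.218]
contact_force: [0.2, -0.5, -2.9]
opening: 0.0274
grip_force: 70.1
```

play_rows(series=[[0,[-0.77,-0.27,0.2],[0,0,0]],[0,[-0.6,-0.2,0.2],[0,0,0]],[0,[0,0,0],[0,0,0]],[0,[0,0,0],[0,0,0]]])

```text
t: 8.68
tool_pos: [0.4458, -0.2173, 0.2147]
tool_rot: [1.923, 2.187, 0.219]
contact_force: [0.0, 0.3, -2.8]
opening: 0.0271
grip_force: 69.9
```

```bash
python3 - <<'E'
from h import *
from station import ctrl,imaging
o=ctrl.get_obs();bayc(o);go(o,*wp(.055,.100,15));go(o,*wp(.055,.03,15))
d={n:imaging.get_image(n) for n in("side","top")}
cv2.imwrite("pics/p3.png",np.hstack([cv2.resize(d["side"]["color"][110:260,250:400],(400,400)),cv2.resize(d["top"]["color"][140:280,280:420],(400,400))]))
E
```

```text
panel centre in bay [-0.0219  0.008   0.1248] tip 14.95 yaw -0.21 roll 0.1
pos [ 0.4458 -0.2173  0.2147] t 8.68 shift [-0.129 -0.086  0.081] turn [ 0.007 -0.02  -0.026] /n [-0.129 -0.086  0.081] [ 0.007 -0.02  -0.026] F [ 0.   0.3 -2.8] q [-0.68 -0.44  2.08  0.15  1.27 -0.84] open 0.0271
pos [ 0.4458 -0.2173  0.2147] t 8.68 shift [-0.131  0.275  1.433] turn [ 0.007 -0.02  -0.026] /n [-0.131  0.275  1.433] [ 0.007 -0.02  -0.026] F [ 0.   0.3 -2.8] q [-0.68 -0.44  2.08  0.15  1.27 -0.84] open 0.0271
```

View pics/p3.png

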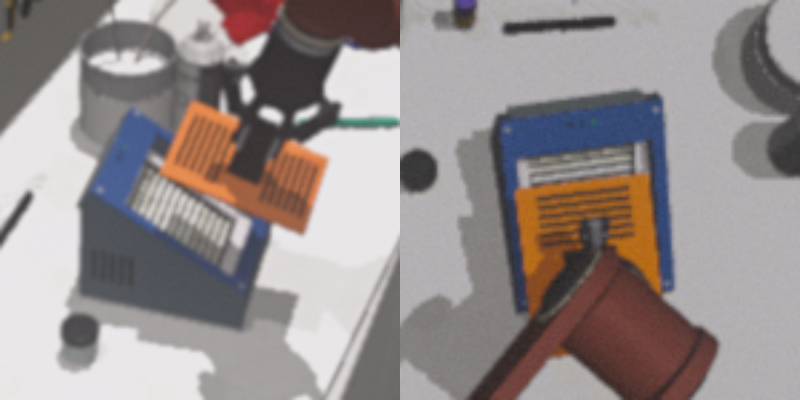

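The panel is above the opening, tipped the right way: its upper edge is at about (515,188) to (655,172) in the top crop, below the lip edge at (520,158) to (650,143).

play_rows(series=[[0,[-0.13,0.1,0.5],[0,0,0]],[0,[0,0.1,0.5],[0,0,-0.03]],[0,[0,0.08,0.4],[0,0,0]],[0,[0,0,0],[0,0,0]],[0,[0,0,0],[0,0,0]]])

```text
t: 9.4
tool_pos: [0.4789, -0.2241, 0.1528]
tool_rot: [1.913, 2.191, 0.218]
contact_force: [0.6, -0.1, -3.3]
opening: 0.027
grip_force: 70.3
```

```bash
python3 - <<'E'
from h import *
from station import ctrl,imaging
o=ctrl.get_obs();bayc(o);go(o,*wp(.055,.03,15));go(o,*wp(.055,.008,15))
im=imaging.get_image("top");pickle.dump(im,open("i2.pkl","wb"))
cv2.imwrite("pics/p4.png",cv2.resize(im["color"][165:265,305:385],None,fx=6,fy=6,interpolation=cv2.INTER_CUBIC))
E
```

```text
panel centre in bay [-0.025   0.0015  0.0546] tip 14.82 yaw 0.18 roll 0.08
pos [ 0.4789 -0.2241  0.1528] t 9.4 shift [ 0.    -0.025  0.061] turn [ 0.022 -0.005  0.022] /n [ 0.    -0.025  0.061] [ 0.022 -0.005  0.022] F [ 0.6 -0.1 -3.3] q [-0.65 -0.29  2.08  0.15  1.12 -0.83] open 0.027
pos [ 0.4789 -0.2241  0.1528] t 9.4 shift [-0.     0.088  0.487] turn [ 0.022 -0.005  0.022] /n [-0.     0.088  0.487] [ 0.022 -0.005  0.022] F [ 0.6 -0.1 -3.3] q [-0.65 -0.29  2.08  0.15  1.12 -0.83] open 0.027
```

View pics/p4.png

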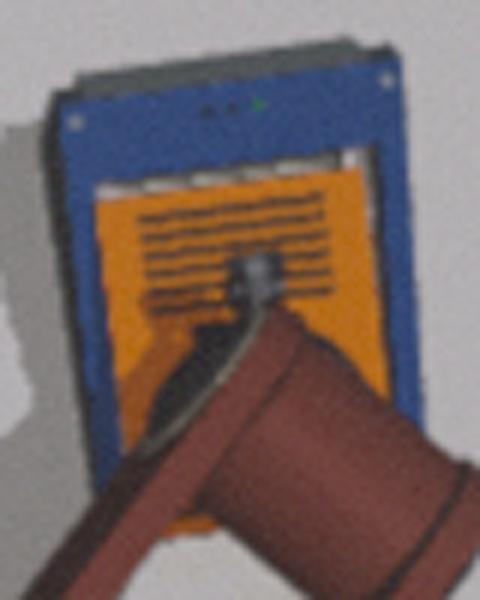

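The panel's left edge (96,197) touches the left rim's inner edge, while on the right there is a gap of about 13 px (363 against 377). So the panel sits a few mm too far left; I'll quantify this.

```bash
python3 - <<'E'
from h import *
im=pickle.load(open("i2.pkl","rb"));i0=pickle.load(open("i0.pkl","rb"))["top"]
def bayray(im,u,v,z):
    o,d=ray(im,u,v);o=BR.inv().apply(o-B0);d=BR.inv().apply(d);return o+d*(z-o[2])/d[2]
big=lambda c:cv2.resize(c[165:265,305:385],None,fx=6,fy=6,interpolation=cv2.INTER_CUBIC)
h1=cv2.cvtColor(big(im["color"]),cv2.COLOR_BGR2HSV);h0=cv2.cvtColor(big(i0["color"]),cv2.COLOR_BGR2HSV)
o1=cv2.inRange(h1,(5,130,90),(25,255,255));b0=cv2.inRange(h0,(100,130,60),(130,255,255))
px=lambda u,v:(305+(u+.5)/6-.5,165+(v+.5)/6-.5)
for v in range(205,281,15):
  x=np.where(o1[v])[0];L,Rr=x[0]-.5,x[-1]+.5
  gap=np.where(b0[v,150:]>0)[0][0]+150-.5; lg=np.where(b0[v,:200]>0)[0][-1]+.5
  # panel top height in bay at this row, tipped 15deg
  pl=[]
  for u in(L,Rr):
    z=.036
    for _ in range(5):
      q=bayray(im,*px(u,v),z);z=.03+.006+(.055-q[0])*np.tan(np.radians(14.8))
    pl.append(q[1])
  rl=[bayray(i0,*px(u,v),.027)[1] for u in(lg,gap)]
  print(v,"panel",np.round(pl,4),"mid",np.mean(pl).round(4),"rim",np.round(rl,4),"mid",np.mean(rl).round(4))
E
```

```text
205 panel [ 0.0652 -0.0632] mid 0.001 rim [ 0.0679 -0.0739] mid -0.003
220 panel [ 0.0665 -0.0628] mid 0.0018 rim [ 0.0688 -0.0742] mid -0.0027
235 panel [ 0.067  -0.0634] mid 0.0018 rim [ 0.0692 -0.0736] mid -0.0022
250 panel [ 0.0659 -0.0645] mid 0.0007 rim [ 0.0701 -0.074 ] mid -0.002
265 panel [ 0.0663 -0.0637] mid 0.0013 rim [ 0.0685 -0.0758] mid -0.0037
280 panel [ 0.0668 -0.0634] mid 0.0017 rim [ 0.0689 -0.0752] mid -0.0032
```

play_rows(series=[[0,[-0.07,0,0],[0,0,0]],[0,[0,0.03,0.16],[0,0,0]],[0,[0,0.03,0.16],[0,0,0.02]],[0,[0,0.03,0.16],[0,0,0]],[0,[0,0,0],[0,0,0]],[0,[0,0,0],[0,0,0]]])

```text
t: 10.2
tool_pos: [0.4896, -0.2281, 0.1301]
tool_rot: [1.918, 2.189, 0.218]
contact_force: [0.1, 0.7, -2.6]
opening: 0.0272
grip_force: 70.3
```

```bash
sed -i 's/B0=np.array.*;/B0=np.array([.5355,-.2265,.092]);/' h.py; python3 - <<'E'
from h import *
from station import ctrl
o=ctrl.get_obs();bayc(o);go(o,*wp(.055,.008,15));go(o,*wp(.092,.004,15));go(o,*wp(.093,.003,5))
E
```

```text
panel centre in bay [-0.0276  0.0014  0.0298] tip 14.88 yaw -0.03 roll 0.06
pos [ 0.4896 -0.2281  0.1301] t 10.2 shift [ 0.003  0.01  -0.007] turn [ 0.015 -0.009 -0.004] /n [ 0.003  0.01  -0.007] [ 0.015 -0.009 -0.004] F [ 0.1  0.7 -2.6] q [-0.64 -0.23  2.07  0.15  1.07 -0.83] open 0.0272
pos [ 0.4896 -0.2281  0.1301] t 10.2 shift [ 0.004  0.746 -0.12 ] turn [ 0.015 -0.009 -0.004] /n [ 0.004  0.746 -0.12 ] [ 0.015 -0.009 -0.004] F [ 0.1  0.7 -2.6] q [-0.64 -0.23  2.07  0.15  1.07 -0.83] open 0.0272
pos [ 0.4896 -0.2281  0.1301] t 10.2 shift [0.004 0.702 0.198] turn [-1.235 -0.008 -0.005] /n [0.004 0.702 0.198] [-1.235 -0.008 -0.005] F [ 0.1  0.7 -2.6] q [-0.64 -0.23  2.07  0.15  1.07 -0.83] open 0.0272
```

play_rows(series=[[0,[0,0.25,-0.04],[0,0,0]],[0,[0,0.25,-0.04],[0,0,0]],[0,[0,0.24,-0.04],[0,0,0]],[0,[0,0,0],[0,0,0]],[0,[0,0,0],[0,0,0]]])

```text
t: 10.82
tool_pos: [0.5235, -0.2228, 0.1453]
tool_rot: [1.918, 2.189, 0.218]
contact_force: [0.4, 0.3, -2.9]
opening: 0.0268
grip_force: 70.4
```

```bash
python3 - <<'E'
from h import *
from station import ctrl
o=ctrl.get_obs();bayc(o);go(o,*wp(.092,.004,15));go(o,*wp(.093,.003,5),4);go(o,*wp(.093,.001,0))
E
```

```text
panel centre in bay [0.0097 0.0014 0.0261] tip 14.88 yaw -0.02 roll 0.06
pos [ 0.5235 -0.2228  0.1453] t 10.82 shift [0.002 0.005 0.   ] turn [ 0.016 -0.009 -0.002] /n [0.002 0.005 0.   ] [ 0.016 -0.009 -0.002] F [ 0.4  0.3 -2.9] q [-0.59 -0.18  2.    0.13  1.08 -0.77] open 0.0268
pos [ 0.5235 -0.2228  0.1453] t 10.82 shift [ 0.002 -0.039  0.318] turn [-1.234 -0.008 -0.003] /n [ 0.    -0.01   0.079] [-0.309 -0.002 -0.001] F [ 0.4  0.3 -2.9] q [-0.59 -0.18  2.    0.13  1.08 -0.77] open 0.0268
pos [ 0.5235 -0.2228  0.1453] t 10.82 shift [ 0.001 -0.043  0.511] turn [-1.859 -0.008 -0.004] /n [ 0.001 -0.043  0.511] [-1.859 -0.008 -0.004] F [ 0.4  0.3 -2.9] q [-0.59 -0.18  2.    0.13  1.08 -0.77] open 0.0268
```

play_rows(series=[[0,[0,0,0.08],[-0.31,0,0]],[0,[0,0,0.08],[-0.31,0,0]],[0,[0,-0.01,0.08],[-0.31,0,0]],[0,[0,-0.01,0.08],[-0.31,0,0]],[0,[0,0,0],[0,0,0]],[0,[0,0,0],[0,0,0]]])

```text
t: 11.58
tool_pos: [0.5269, -0.2241, 0.1306]
tool_rot: [1.824, 2.095, 0.391]
contact_force: [-8.8, -1.0, 2.8]
opening: 0.0272
grip_force: 71.4
```

```bash
python3 - <<'E'
from h import *
from station import ctrl,imaging
o=ctrl.get_obs();bayc(o);go(o,*wp(.093,.003,5));go(o,*wp(.093,.002,0));go(o,*wp(.073,.001,0))
d={n:imaging.get_image(n) for n in("side","top")}
cv2.imwrite("pics/p5.png",np.hstack([cv2.resize(d["side"]["color"][130:250,260:380],(400,400),interpolation=cv2.INTER_CUBIC),cv2.resize(d["top"]["color"][160:260,295:395],(400,400),interpolation=cv2.INTER_CUBIC)]))
E
```

```text
panel centre in bay [0.0097 0.0007 0.0108] tip 5.02 yaw 0.0 roll 0.01
pos [ 0.5269 -0.2241  0.1306] t 11.57 shift [ 0.016 -0.027  0.01 ] turn [-0.002 -0.001  0.   ] /n [ 0.016 -0.027  0.01 ] [-0.002 -0.001  0.   ] F [-8.8 -1.   2.8] q [-0.66 -0.23  2.1   0.31  0.94 -0.94] open 0.0272
pos [ 0.5269 -0.2241  0.1306] t 11.57 shift [ 0.016 -0.066  0.18 ] turn [-0.627 -0.001  0.   ] /n [ 0.016 -0.066  0.18 ] [-0.627 -0.001  0.   ] F [-8.8 -1.   2.8] q [-0.66 -0.23  2.1   0.31  0.94 -0.94] open 0.0272
pos [ 0.5269 -0.2241  0.1306] t 11.57 shift [ 0.016 -0.462  0.235] turn [-0.627 -0.001  0.   ] /n [ 0.016 -0.462  0.235] [-0.627 -0.001  0.   ] F [-8.8 -1.   2.8] q [-0.66 -0.23  2.1   0.31  0.94 -0.94] open 0.0272
```

View pics/p5.png

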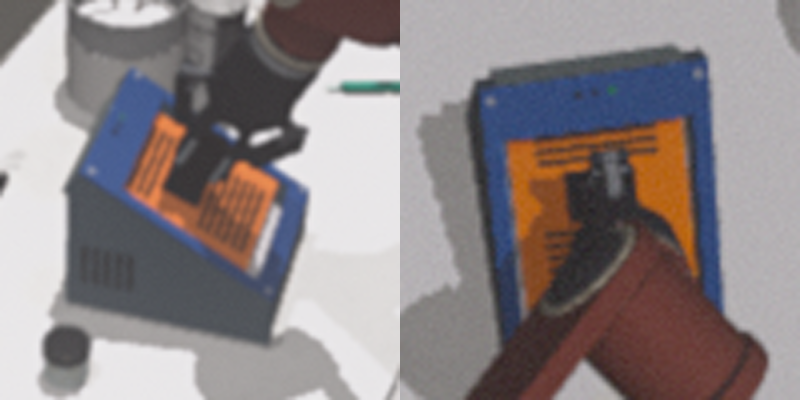

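The upper edge is under the lip and just touching the upper end wall (9 N). The lower edge is inside the opening, with the white ledge visible at (268,240). I'll back off 3 mm and lay it flat.

play_rows(series=[[0,[0,-0.08,0],[0,0,0]],[0,[0,-0.02,0.05],[-0.2,0,0]],[0,[0,-0.02,0.06],[-0.2,0,0]],[0,[0,0,0.05],[-0.22,0,0]],[0,[0,0,0],[0,0,0]],[0,[0,0,0],[0,0,0]]])

```text
t: 12.42
tool_pos: [0.5261, -0.2254, 0.1214]
tool_rot: [1.774, 2.041, 0.476]
contact_force: [-6.2, -2.5, 5.9]
opening: 0.0274
grip_force: 72.0
```

```bash
python3 - <<'E'
from h import *
from station import ctrl
o=ctrl.get_obs();bayc(o);go(o,*wp(.090,.002,0));go(o,*wp(.073,.001,0)); print(BR.inv().apply(o["contact_force"]))
E
```

```text
panel centre in bay [0.0067 0.0001 0.0031] tip -0.12 yaw -0.06 roll -0.07
pos [ 0.5261 -0.2254  0.1214] t 12.43 shift [ 0.027 -0.034  0.023] turn [ 0.015  0.009 -0.008] /n [ 0.027 -0.034  0.023] [ 0.015  0.009 -0.008] F [-6.2 -2.5  5.9] q [-0.7  -0.25  2.15  0.43  0.87 -1.06] open 0.0274
pos [ 0.5261 -0.2254  0.1214] t 12.43 shift [ 0.026 -0.374  0.042] turn [ 0.015  0.009 -0.008] /n [ 0.026 -0.374  0.042] [ 0.015  0.009 -0.008] F [-6.2 -2.5  5.9] q [-0.7  -0.25  2.15  0.43  0.87 -1.06] open 0.0274
[-2.73732265 -2.14199862  8.16384949]
```

play_rows(series=[[0,[0,-0.08,-0.02],[0,0,0]],[0,[0,-0.08,0],[0,0,0]],[0,[0,-0.08,0],[0,0,0]],[0,[0,-0.06,0],[0,0,0]],[0,[0,0,0],[0,0,0]],[0,[0,0,0],[0,0,0]]])

```text
t: 13.18
tool_pos: [0.5123, -0.2265, 0.1135]
tool_rot: [1.775, 2.045, 0.476]
contact_force: [-3.5, -1.0, 2.8]
opening: 0.0274
grip_force: 71.4
```

```bash
python3 - <<'E'
from h import *
from station import ctrl
o=ctrl.get_obs();bayc(o);go(o,*wp(.073,.002,0)); print(BR.inv().apply(o["contact_force"]))
E
```

```text
panel centre in bay [-0.0092  0.0013  0.0032] tip 0.03 yaw -0.03 roll 0.05
pos [ 0.5123 -0.2265  0.1135] t 13.18 shift [ 0.003 -0.055  0.025] turn [-0.004 -0.007 -0.003] /n [ 0.003 -0.055  0.025] [-0.004 -0.007 -0.003] F [-3.5 -1.   2.8] q [-0.72 -0.27  2.18  0.44  0.87 -1.09] open 0.0274
[-1.74339061 -0.7180785   4.19426563]
```

play_rows(series=[[0,[0,-0.04,0],[0,0,0]],[0,[0,-0.04,0],[0,0,0]],[0,[0,0,0],[0,0,0]],[0,[0,0,0],[0,0,0]]])

```text
t: 13.68
tool_pos: [0.5098, -0.2271, 0.1123]
tool_rot: [1.775, 2.042, 0.478]
contact_force: [5.6, 1.5, 1.2]
opening: 0.0277
grip_force: 70.9
```

play_rows(series=[[0,[0,-0.04,0],[0,0,0]],[0,[0,0,0],[0,0,0]],[0,[0,0,0],[0,0,0]]])

```text
t: 14.05
tool_pos: [0.5093, -0.2274, 0.1125]
tool_rot: [1.775, 2.038, 0.481]
contact_force: [9.1, 1.5, 1.6]
opening: 0.0273
grip_force: 70.9
```

```bash
python3 - <<'E'
from h import *
from station import ctrl
o=ctrl.get_obs();bayc(o);print(BR.inv().apply(o["contact_force"]))
E
```

```text
panel centre in bay [-0.0123  0.0009  0.0039] tip -0.3 yaw -0.19 roll -0.02
[ 8.79878387  0.26405895 -3.10769416]
```

The lower edge is at the end wall (about 10 N, x = -12 mm). I'll press lightly onto the ledges, then release.

play_rows(series=[[0,[0,0.02,0.04],[0,0,0]],[0,[0,0,0.04],[0,0,0]],[0,[0,0,0],[0,0,0]],[0,[0,0,0],[0,0,0]]])

```text
t: 14.55
tool_pos: [0.5113, -0.2288, 0.1101]
tool_rot: [1.772, 2.041, 0.475]
contact_force: [-1.2, -1.1, 7.2]
opening: 0.0272
grip_force: 72.7
```

```bash
python3 - <<'E'
from h import *
from station import ctrl
o=ctrl.get_obs();bayc(o);print(BR.inv().apply(o["contact_force"]))
E
```

```text
panel centre in bay [-0.012  -0.0007  0.0007] tip -0.14 yaw 0.0 roll -0.16
[ 2.38512337 -1.46205057  6.84136149]
```

play_rows(series=[[0.7,[0,0,0],[0,0,0]],[1,[0,0,0],[0,0,0]],[1,[0,0,0],[0,0,0]],[1,[0,0,0],[0,0,0]],[1,[0,0,-0.3],[0,0,0]],[1,[0,0,-0.6],[0,0,0]],[1,[0,0,-0.9],[0,0,0]],[1,[0,0,-0.9],[0,0,0]]])

```text
t: 15.55
tool_pos: [0.4419, -0.2269, 0.2254]
tool_rot: [1.775, 2.045, 0.476]
contact_force: [1.0, -0.8, 0.5]
opening: 0.0854
grip_force: 0.0
```

play_rows(series=[[1,[0,-0.5,-0.8],[0,0,0]],[1,[0,-0.5,-0.8],[0,0,0]],[1,[0,0,0],[0,0,0]]])

```text
t: 15.92
tool_pos: [0.3589, -0.236, 0.272]
tool_rot: [1.774, 2.037, 0.472]
contact_force: [0.0, 0.3, -0.8]
opening: 0.0856
grip_force: 0.0
```

```bash
python3 - <<'E'
from h import *
from station import ctrl,imaging
print(ctrl.get_obs()["tool_pos"],ctrl.get_obs()["contact_force"])
d={n:imaging.get_image(n) for n in("side","top")}
cv2.imwrite("pics/p6.png",np.hstack([cv2.resize(d["side"]["color"][130:250,260:380],(400,400),interpolation=cv2.INTER_CUBIC),cv2.resize(d["top"]["color"][160:260,295:395],(400,400),interpolation=cv2.INTER_CUBIC)]))
E
```

```text
[ 0.35892485 -0.23603625  0.27198359] [ 0.02464748  0.28820252 -0.8222266 ]
```

View pics/p6.png

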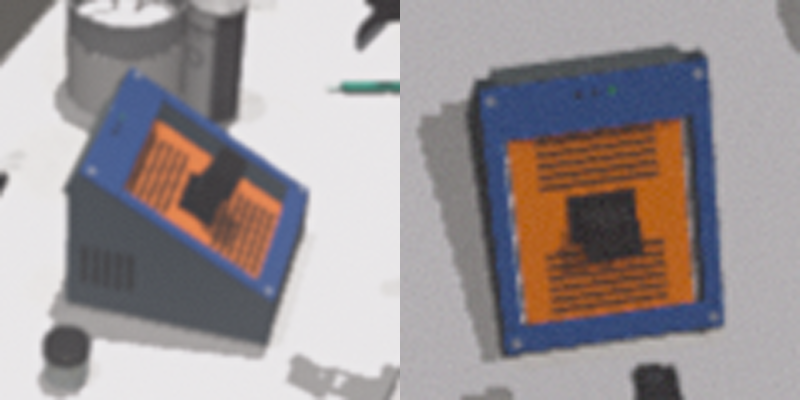

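The panel lies flat with both short edges under the lips, at rows 140 and 318 in the top crop. The gripper is clear and the objects have not moved.

```bash
python3 -c "
from station import ctrl
print(ctrl.finish_job())"
```

```text
the job is handed in; nothing more can be done
None
```

The panel is back in the filter unit, flat on the ledges and home against the lower end wall with both short edges under the lips; the gripper is clear and the job is handed in, but no verdict was returned.

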